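Put the baubles away and wedge the pen's gate shut

ROBOT

A 7-joint arm with a two-finger parallel gripper is mounted at the origin on the work surface. World frame = base frame: x ahead of the robot, y to its left, z up, the work surface at z = 0. Lengths are in m, angles in rad, forces in N, time in s.
With the tool pointing down it reaches from about 0.35 to 0.9 m from the base axis. Payload 8.1 kg.
Tool frame: the origin (TCP) lies midway between the tips of the shut fingers; the grasp point (between the pads) lies 19 mm behind it; z points along the fingers, y is the line along which they close (so a half turn about z gives the same grasp; the last joint's range is limited). The gripper opens to 92 mm and grips with 3 to 60 N. Pads are 19 mm wide; open, the fingers measure 130 mm over their backs; the gripper's body (75 mm by 190 mm) begins 47 mm behind the grasp point.
Start: joints at [-1.219, 0.434, 0.025, 1.573, -0.012, 1.134, -0.075], TCP at [0.275, 0.561, 0.227] pointing down, gripper open.
Joint ranges: [-2.62, 2.62], [-0.44, 2.09], [-1.27, 1.32], [0.08, 2.57], [-1.32, 4.46], [0.12, 2], [-2.74, 2.74]. Speed limits (rad/s): [2.22, 2.22, 3.01, 3.01, 3.14, 3.14, 3.14].

INTERFACE

Orientations are given as a rotation vector (axis times angle).
In Python, from cell import arm gives the robot as it stands.
- The arm moves only by the tool carry_out, never from a script. Its arguments are lists of equal length, an entry for each row: "claw": the finger opening in cm, from 0 to 9.18; "delta_pos": the shift along the tool's x, y, z in cm, a list of three; "angular": the turn, a rotation vector about the tool's x, y, z in rad, a list of three. In form: {"claw": [claw, ...], "delta_pos": [[dx, dy, dz], ...], "angular": [[ax, ay, az], ...]}. A call has 1 to 20 rows; each row shifts and turns the commanded pose from where the row before left it, along the tool's axes as they then stand; what a row does not reach is not made up. A row lasts 1/10 s, in which the tool goes at most 50 mm and 8.59 degrees, less where a joint would pass 70% of its speed; a pose out of reach is approached as far as the arm can. A call with a gripper value outside its range is refused whole. The fingers move at their own pace and stop on an object; "force" is the grip in N (left out, the last holds). Time passes only in rows, so rows that do not move let the fingers close. It gives the time, the measured TCP pose, the force, the opening and the grip force at its end, in the units of the state.
- arm.observe(): the state, without advancing time (a new reading comes with each control period).
- arm.get_image(name): name is "scene" or "top" or "wrist"; returns a dict with "frame" (384x512x3 uint8, red, green, blue), "mtx" (3x3 intrinsics, pixels), "T" (4x4, takes a point from camera to world coordinates). Camera axes: x right, y down, z forward; pixel columns grow to the right and rows downward; lengths in m; the calibration is good to about 2 mm. A picture is of the moment at which its call begins. There is no depth.
- arm.sign_off(): hands the job in; it is judged then, once.
Trained networks look in a picture, given as the dict that the camera call returned (one of the last four; its "shot" number tells which), for a name from the list of things; names that differ only in an ending like _2 or _b are one class to them, and where a whole thing is asked for, a point or a joint stands for the part that bears it (a point fixed in the world has none). Each returns a list of dicts, best first, with "conf" (0 to 1); they miss things now and then, are a little off and sometimes report something else, mostly with a low value. They report only what shows in the picture. A call takes as long as a camera call. They do not tell look-alikes from the thing itself.
- arm.look_for(label, picture): "centre" ([column, row] as shares, 0 to 1, of the picture: columns of its width, rows of its height, amid what is visible of it).
- arm.trace(label, picture): "region" (384x512 bool, what is visible of it) and "centre" ([column, row] as shares, 0 to 1, of the picture: columns of its width, rows of its height, amid what is visible of it).
- arm.place_of(label, picture): "centre" ([column, row] as shares, 0 to 1, of the picture: columns of its width, rows of its height: a listed point, or the origin of a listed thing).
The state is a dict: "clock": time; "joints": joint angles; "dq": joint speeds; "joint_efforts": joint torques, N m; "position": TCP position; "ee_rot": TCP orientation; "force": force on the tool from outside, world axes, zero at the start; "ft_torque": the same for the moment, N m; "width": opening from 0.0 (shut) to 1.0 (fully open); "gripper_force": force on a finger pad.
Only numpy, scipy, OpenCV 4.12 (cv2) and the standard library are available. Lean on these libraries where they do the work, as an engineer would, in place of code of your own. Each camera call takes 0.05 s, during which the arm holds its last target. There are 200 camera calls.

TASK

Put every loose bauble from the cardboard lid into the blue tray in the pen, one per cup, so that none can roll. Then swing the white gate fully shut and tap the orange wedge, thin end first from the front, under the gate until it jams and holds it; leave the wedge there and do not disturb the bottle, jar, brush holder or dustpan.

Things in the scene. Friction and masses are not known exactly. Their poses are not given: they have to be found in the camera images.
- pen: fixed low open-topped plywood pen, 70 mm high, outside 260 mm deep (x) by 380 mm wide (y), walls 10 mm. Origin on the table, middle of the front line; x points into the pen (away from the robot), y left, z up. Front, face in the plane x = 0: a fixed board 15 mm thick from y = 34 to 180 mm, the gate from y = -165 to 30 mm, a post right of it
- tray: blue cup tray fixed in the pen, 12 mm high, 180 mm deep, over the full inner width; it starts 68 mm behind the pen's front plane, and the table between gate and tray is bare. Its margins beyond 30 mm from the outer cups' centres slope up by 8 deg to the side and back walls, so baubles roll down to the cups. Origin and axes as the pen
- gate (a joint): white swinging gate, 193 mm wide, 15 thick, 56 high, upright hinge at y = -165 mm of the pen. Flat lower edge 14 mm above the table, top at 70 mm. Value in rad: 0 shut (front face in the pen's plane x = 0, against a stop), growing as the free end swings towards the robot, up to 1.2. Stiff hinge (0.08 N m): stays where left; no catch
- gate_hinge (a point): top of the gate's hinge line, 70 mm above the table, in the mid-thickness of the gate
- gate_free (a point): top corner of the gate's free end, 70 mm above the table, mid-thickness, 194 mm from the hinge line
- wedge: loose orange door wedge, 140 mm long (x), 45 wide (y), flat below; 4 mm high at the tip (+x end) rising evenly to 32 mm at the thick end; about 120 g. Origin mid-underside. Pushed tip first under the shut gate it meets the gate's lower front edge when its tip is 50 mm past the pen's front plane, then jams: push with 12 to 20 N; friction keeps it there
- wedge_tip (a point): middle of the wedge's thin end, at table height
- lid: shallow cardboard box lid on the table, 260 mm (its x) by 190 mm (its y), sides 18 mm high, floor and walls 5 mm; fixed; the baubles lie in it at the start. Origin at the middle of its underside
- cup0 (a point): cup 0 of the blue tray: centre of a 43 mm square opening in the tray's top, 12 mm above the table; axes as the pen's. Cups lie 75 mm apart in depth and 90 mm apart sideways; 0 to 2 are the front row, from right (-y) to left, 3 to 5 the back row. A bauble sitting in it has its centre 21 mm above this point
- cup1 (a point): cup 1 of the blue tray: centre of a 43 mm square opening in the tray's top, 12 mm above the table; axes as the pen's. Cups lie 75 mm apart in depth and 90 mm apart sideways; 0 to 2 are the front row, from right (-y) to left, 3 to 5 the back row. A bauble sitting in it has its centre 21 mm above this point
- cup2 (a point): cup 2 of the blue tray: centre of a 43 mm square opening in the tray's top, 12 mm above the table; axes as the pen's. Cups lie 75 mm apart in depth and 90 mm apart sideways; 0 to 2 are the front row, from right (-y) to left, 3 to 5 the back row. A bauble sitting in it has its centre 21 mm above this point
- cup3 (a point): cup 3 of the blue tray: centre of a 43 mm square opening in the tray's top, 12 mm above the table; axes as the pen's. Cups lie 75 mm apart in depth and 90 mm apart sideways; 0 to 2 are the front row, from right (-y) to left, 3 to 5 the back row. A bauble sitting in it has its centre 21 mm above this point
- cup4 (a point): cup 4 of the blue tray: centre of a 43 mm square opening in the tray's top, 12 mm above the table; axes as the pen's. Cups lie 75 mm apart in depth and 90 mm apart sideways; 0 to 2 are the front row, from right (-y) to left, 3 to 5 the back row. A bauble sitting in it has its centre 21 mm above this point
- cup5 (a point): cup 5 of the blue tray: centre of a 43 mm square opening in the tray's top, 12 mm above the table; axes as the pen's. Cups lie 75 mm apart in depth and 90 mm apart sideways; 0 to 2 are the front row, from right (-y) to left, 3 to 5 the back row. A bauble sitting in it has its centre 21 mm above this point
- bauble0_center (a point): centre of the red bauble, a hard plastic ball of 60 mm diameter, 40 g, which rolls; may be absent
- bauble1_center (a point): centre of the brass-gold bauble, a hard plastic ball of 60 mm diameter, 40 g, which rolls; may be absent
- bauble2_center (a point): centre of the green bauble, a hard plastic ball of 60 mm diameter, 40 g, which rolls; may be absent
- bauble3_center (a point): centre of the white bauble, a hard plastic ball of 60 mm diameter, 40 g, which rolls; may be absent
- bauble4_center (a point): centre of the blue bauble, a hard plastic ball of 60 mm diameter, 40 g, which rolls; may be absent
- bauble5_center (a point): centre of the black bauble, a hard plastic ball of 60 mm diameter, 40 g, which rolls; may be absent
- bottle: bystander: closed twist-cap bottle, 70 mm across, 210 mm high; origin under its base
- jar: bystander: small glass jar, 66 mm across, 80 mm high; origin under its base
- brush_holder: bystander: grey toilet brush holder with brush, 110 mm across, 205 mm high with the handle; origin under its base
- dustpan: bystander: yellow dustpan, 200 by 200 mm, 45 mm high, handle along its +y; origin under the middle of the pan
Mind the look-alikes: they are no part of the job. Several things look just like the wedge: the one meant starts farthest to the robot's left.

How it is judged:
On the way, in this order (a step that is already met when the one before it is completed fails the run):
1. every bauble sits in a cup of the tray, one per cup ((horizontal distance between bauble0_center and cup0 below 0.01 m or horizontal distance between bauble0_center and cup1 below 0.01 m or horizontal distance between bauble0_center and cup2 below 0.01 m or horizontal distance between bauble0_center and cup3 below 0.01 m or horizontal distance between bauble0_center and cup4 below 0.01 m or horizontal distance between bauble0_center and cup5 below 0.01 m) and height (world z) of each of bauble0_center, bauble1_center, bauble2_center, bauble3_center, bauble4_center, bauble5_center below 0.038 m and (horizontal distance between bauble1_center and cup0 below 0.01 m or horizontal distance between bauble1_center and cup1 below 0.01 m or horizontal distance between bauble1_center and cup2 below 0.01 m or horizontal distance between bauble1_center and cup3 below 0.01 m or horizontal distance between bauble1_center and cup4 below 0.01 m or horizontal distance between bauble1_center and cup5 below 0.01 m) and (horizontal distance between bauble2_center and cup0 below 0.01 m or horizontal distance between bauble2_center and cup1 below 0.01 m or horizontal distance between bauble2_center and cup2 below 0.01 m or horizontal distance between bauble2_center and cup3 below 0.01 m or horizontal distance between bauble2_center and cup4 below 0.01 m or horizontal distance between bauble2_center and cup5 below 0.01 m) and (horizontal distance between bauble3_center and cup0 below 0.01 m or horizontal distance between bauble3_center and cup1 below 0.01 m or horizontal distance between bauble3_center and cup2 below 0.01 m or horizontal distance between bauble3_center and cup3 below 0.01 m or horizontal distance between bauble3_center and cup4 below 0.01 m or horizontal distance between bauble3_center and cup5 below 0.01 m) and (horizontal distance between bauble4_center and cup0 below 0.01 m or horizontal distance between bauble4_center and cup1 below 0.01 m or horizontal distance between bauble4_center and cup2 below 0.01 m or horizontal distance between bauble4_center and cup3 below 0.01 m or horizontal distance between bauble4_center and cup4 below 0.01 m or horizontal distance between bauble4_center and cup5 below 0.01 m) and (horizontal distance between bauble5_center and cup0 below 0.01 m or horizontal distance between bauble5_center and cup1 below 0.01 m or horizontal distance between bauble5_center and cup2 below 0.01 m or horizontal distance between bauble5_center and cup3 below 0.01 m or horizontal distance between bauble5_center and cup4 below 0.01 m or horizontal distance between bauble5_center and cup5 below 0.01 m)), for 0.3 s.
2. the gate is shut and the wedge is jammed under it (value of joint gate below 0.04 rad and contact force between wedge and gate above 3 N and x of wedge_tip in the frame of pen above 0.03 m and angle between wedge's own z axis and vertical below 0.12 rad), for 0.2 s.
At the end, for the whole second after the job is handed in: Every bauble present is seated in a cup (within 10 mm of its centre, bauble centre under 38 mm high); gate shut within 0.04 rad; wedge flat within 0.12 rad, tip 30 mm or more past the pen's front plane, pressing on the gate with over 3 N by itself (all of step 1 and all of step 2); the robot touches nothing.
It fails at once if the bottle is displaced by more than 30 mm (distance of bottle from where it was at the start of the episode above 0.03 m).
It fails at once if the jar is displaced by more than 30 mm (distance of jar from where it was at the start of the episode above 0.03 m).
It fails at once if the brush holder is displaced by more than 30 mm (distance of brush_holder from where it was at the start of the episode above 0.03 m).
It fails at once if the dustpan is displaced by more than 30 mm (distance of dustpan from where it was at the start of the episode above 0.03 m).
Of bauble0, bauble1, bauble2, bauble3, bauble4, bauble5 only 4 to 6 are there at a start; the rules pass over those that are not, and their reading is None.
At some moment in a run one of wedge, bauble0, bauble1, bauble2, bauble3, bauble4, bauble5 may be knocked a few centimetres aside while the robot is not near it.
It also fails if it takes over 208 s, if anything falls off the work surface, if the arm or the gripper's body presses on something with over 40 N, if the wrist force passes 120 N, or if a joint passes its speed limit or range.

## Working session

There is one attempt and no reset: what is moved stays moved. The work goes in short steps, Python scripts to look and compute and a tool call to move; the robot and the scene stay as the last step left them, time stands still between calls to the robot, and variables do not carry over. Pictures are saved under pics/ and viewed, at most 14 in all, crops included, and the job is handed in when it is done.

Besides the shell and the picture viewer there is one more tool, called after ">>>" as a command line: name --argument value ..., lists and objects as JSON in quotes. carry_out: Moves the arm, as the interface text tells. Its arguments: {"type":"object","properties":{"claw":{"type":"array","items":{"type":"number"}},"delta_pos":{"type":"array","items":{"type":"array","items":{"type":"number"}}},"angular":{"type":"array","items":{"type":"array","items":{"type":"number"}}},"force":{"type":"number"}},"required":["claw","delta_pos","angular"]}

```bash
mkdir -p pics; cat > h.py <<'E'
import numpy as np, cv2
from scipy.spatial.transform import Rotation as R
from cell import arm
def ray(p,c):
    h,w=p["frame"].shape[:2]
    d=np.linalg.inv(p["mtx"])@[c[0]*w,c[1]*h,1]
    T=np.array(p["T"]); return T[:3,3],T[:3,:3]@d
def onz(p,c,z):
    o,d=ray(p,c); return (o+d*(z-o[2])/d[2])
def save(p,n,s=1.5):
    cv2.imwrite(f"pics/{n}.png",cv2.resize(p["frame"][:,:,::-1],None,fx=s,fy=s))
Z={"gate_hinge":.07,"gate_free":.07,"wedge_tip":0,"wedge":0,"lid":0,"pen":0,"bottle":0,"jar":0,"brush_holder":0,"dustpan":0}
for i in range(6): Z[f"cup{i}"]=.012; Z[f"bauble{i}_center"]=.035
def st():
    s=arm.observe(); print({k:np.round(s[k],3).tolist() for k in("clock","position","ee_rot","force","width","gripper_force","joints")}); return s
E
python3 - <<'E'
from h import *
s=st()
for n in("top","scene"):
    p=arm.get_image(n); save(p,n+"0"); print(n,np.round(p["T"],2).tolist())
    for l,z in Z.items():
        r=arm.place_of(l,p)
        print(l,[(round(q["conf"],2),np.round(onz(p,q["centre"],z)[:2],3).tolist()) for q in r if q["conf"]>.25][:5])
E
```

```text
{'clock': 0.0, 'position': [0.274, 0.561, 0.226], 'ee_rot': [-0.708, -3.06, 0.002], 'force': [0.244, 0.216, -0.119], 'width': 0.998, 'gripper_force': 0.0, 'joints': [-1.219, 0.435, 0.025, 1.574, -0.012, 1.134, -0.075]}
top [[0.01, -0.99, 0.15, 0.3], [-1.0, -0.01, -0.0, 0.02], [0.01, -0.15, -0.99, 1.49], [0.0, 0.0, 0.0, 1.0]]
gate_hinge [(0.84, [0.488, -0.202]), (0.64, [0.545, 0.276]), (0.48, [0.66, -0.123]), (0.46, [0.579, -0.118])]
gate_free [(0.58, [0.432, -0.011])]
wedge_tip [(0.94, [0.607, -0.403]), (0.69, [0.389, 0.106]), (0.6, [0.279, -0.459])]
wedge [(0.96, [0.683, -0.502]), (0.73, [0.293, -0.523]), (0.68, [0.516, -0.401])]
lid [(0.87, [0.463, 0.322]), (0.45, [0.546, 0.376])]
pen [(0.76, [0.499, -0.029]), (0.31, [0.674, 0.051])]
bottle [(0.67, [0.463, -0.543])]
jar [(0.71, [0.37, 0.104]), (0.42, [0.474, 0.27])]
brush_holder [(0.73, [0.736, 0.301]), (0.7, [0.489, 0.356]), (0.63, [0.677, -0.117])]
dustpan [(0.67, [0.551, 0.285]), (0.67, [0.385, 0.105]), (0.59, [0.502, -0.213]), (0.54, [0.418, 0.366]), (0.26, [0.466, -0.539])]
cup0 [(0.82, [0.6, -0.033]), (0.78, [0.598, 0.051]), 
[... 1985 characters left out ...]
]
cup2 [(0.89, [0.664, -0.034]), (0.73, [0.664, 0.062]), (0.66, [0.578, 0.066]), (0.62, [0.599, -0.034]), (0.62, [0.656, -0.122])]
bauble2_center [(0.72, [0.559, 0.27])]
cup3 [(0.89, [0.664, -0.034]), (0.73, [0.664, 0.062]), (0.66, [0.578, 0.066]), (0.62, [0.599, -0.034]), (0.62, [0.656, -0.122])]
bauble3_center [(0.56, [0.392, 0.359]), (0.41, [0.604, 0.058])]
cup4 [(0.89, [0.664, -0.034]), (0.73, [0.664, 0.062]), (0.66, [0.578, 0.066]), (0.62, [0.599, -0.034]), (0.62, [0.656, -0.122])]
bauble4_center [(0.76, [0.465, 0.275])]
cup5 [(0.89, [0.664, -0.034]), (0.73, [0.664, 0.062]), (0.66, [0.578, 0.066]), (0.62, [0.599, -0.034]), (0.62, [0.656, -0.122])]
bauble5_center [(0.47, [0.397, 0.278])]
```

View pics/top0.png

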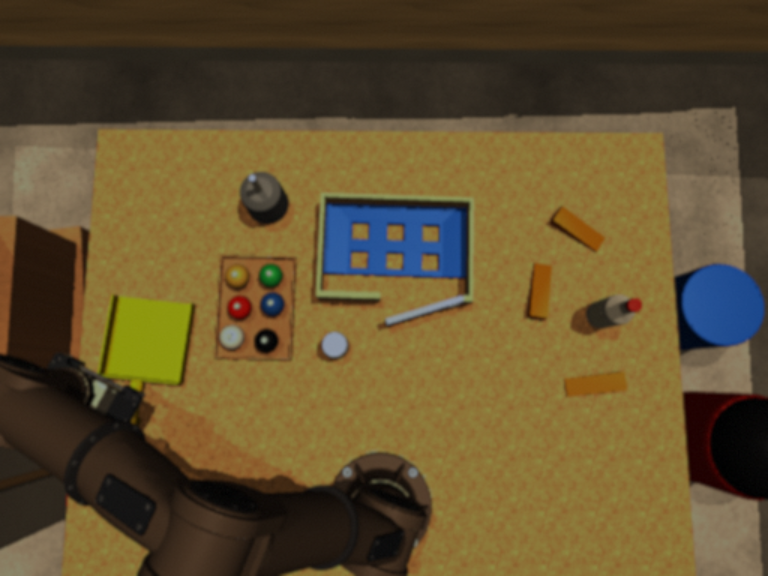

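View pics/scene0.png

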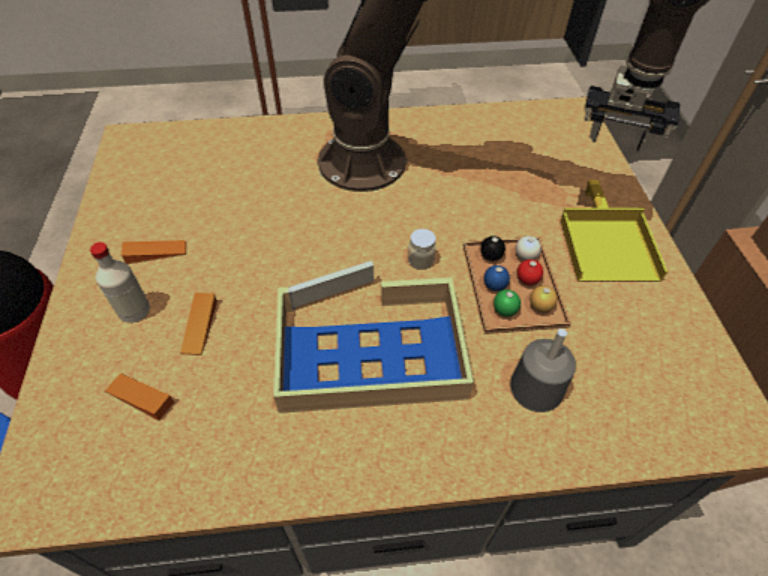

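The top picture shows six baubles in the lid at left (gold 236,276; black 266,341), the gate ajar with its free end at about (388,322), and the jar at (334,346). Three wedges lie at right. The one meant is the leftmost, at (540,290).

```bash
cat >> h.py <<'E'
def balls(ps):
    out={}
    for i in range(6):
        L=[]
        for p in ps:
            for q in arm.trace(f"bauble{i}_center",p):
                if q["conf"]<.4: continue
                rr,cc=np.nonzero(q["region"])
                if len(rr)<30: continue
                L.append((round(q["conf"],2),len(rr),np.round(onz(p,[(cc.mean()+.5)/512,(rr.mean()+.5)/384],.035)[:2],3).tolist()))
        out[i]=L; print(i,L)
    return out
def cups(ps):
    D=[]
    for p in ps:
        for q in arm.place_of("cup0",p):
            if q["conf"]>.3: D.append(onz(p,q["centre"],.012)[:2])
    D=np.array(D)
    G=np.array([[dx,dy] for dx in(-.0375,.0375) for dy in(-.09,0,.09)])
    from scipy.optimize import least_squares
    def g(v): return v[:2]+G@np.array([[np.cos(v[2]),np.sin(v[2])],[-np.sin(v[2]),np.cos(v[2])]])
    def f(v): return np.linalg.norm(D[:,None]-g(v)[None],axis=2).min(1)/.005
    s=min((least_squares(f,[x,y,t],loss="soft_l1") for x in(.62,.64) for y in(-.04,.0) for t in (-.06,0,.06)),key=lambda s:s.cost)
    print("cups",np.round(s.x,4),s.cost,np.round(s.fun*5,1)); print(np.round(g(s.x),4).tolist()); return s.x
def tomove(x,y,z,yaw=None):
    "tool-frame delta (cm) from the measured pose to a world TCP point; yaw = wanted world yaw (deg) of tool y"
    s=arm.observe(); r=R.from_rotvec(s["ee_rot"]); M=r.as_matrix()
    d=M.T@(np.array([x,y,z])-s["position"])*100
    cy=np.degrees(np.arctan2(M[1,1],M[0,1]))
    print("delta cm",np.round(d,2).tolist(),"yaw now",round(cy,2),"tool z",np.round(M[:,2],3), end=" ")
    if yaw is not None: print("turn about tool z", round(-np.radians((yaw-cy+90)%180-90),3))
    else: print()
E
python3 - <<'E'
from h import *
t=arm.get_image("top");s=arm.get_image("scene")
balls([t]);balls([s]);cups([t]);cups([s]);cups([t,s])
tomove(.47,.315,.30,45)
tomove(.63,-.03,.35,45)
E
```

```text
0 []
1 [(0.68, 163, [0.545, 0.355]), (0.49, 283, [0.462, -0.112])]
2 [(0.6, 207, [0.547, 0.274])]
3 [(0.73, 219, [0.394, 0.362])]
4 [(0.62, 212, [0.475, 0.266]), (0.57, 3154, [0.382, 0.57])]
5 [(0.68, 201, [0.385, 0.278]), (0.56, 501, [0.512, -0.397])]
0 [(0.52, 242, [0.474, 0.347]), (0.49, 4044, [0.653, -0.038])]
1 [(0.73, 264, [0.552, 0.357])]
2 [(0.78, 254, [0.555, 0.272])]
3 [(0.56, 215, [0.4, 0.364]), (0.52, 1139, [0.417, -0.579])]
4 [(0.8, 244, [0.483, 0.267])]
5 []
cups [ 0.6329 -0.0386 -0.0592] 2.8161885494166263 [ 2.1  5.9  4.9 13. ]
[[0.5901, -0.1263], [0.5954, -0.0364], [0.6008, 0.0534], [0.665, -0.1307], [0.6703, -0.0409], [0.6756, 0.049]]
cups [ 0.6289 -0.032  -0.0172] 5.1289701562049 [ 4.6  5.5 14.6 12.5  3.1  4.4]
[[0.5899, -0.1213], [0.5915, -0.0313], [0.593, 0.0587], [0.6649, -0.1226], [0.6664, -0.0326], [0.668, 0.0574]]
cups [ 0.6307 -0.0349 -0.0343] 9.742486445873036 [ 7.6  2.4  6.7 15.5  7.5  9.4 11.5 10.9  5.5  6.1]
[[0.5901, -0.1236], [0.5932, -0.0336], [0.5963, 0.0563], [0.6651, -0.1262], [0.6682, -0.0362], [0.6713, 0.0537]]
delta cm [-28.39, -13.56, -7.33] yaw now 63.94 tool z [ 0.  0. -1.] turn about tool z 0.331
delta cm [-57.92, -37.52, -12.33] yaw now 63.94 tool z [ 0.  0. -1.] turn about tool z 0.331
```

>>> carry_out --claw '[7.6,7.6,7.6,7.6,7.6,7.6,7.6,7.6,7.6,7.6,7.6,7.6,7.6]' --delta_pos '[[-3.2,-1.5,-0.8],[-3.2,-1.5,-0.8],[-3.2,-1.5,-0.8],[-3.2,-1.5,-0.8],[-3.2,-1.5,-0.8],[-3.2,-1.5,-0.8],[-3.2,-1.5,-0.8],[-3.2,-1.5,-0.8],[-2.8,-1.5,-0.8],[0,0,0],[0,0,0],[0,0,0],[0,0,0]]' --angular '[[0,0,0],[0,0,0],[0,0,0],[0,0,0],[0,0,0],[0,0,0],[0,0,0],[0,0,0],[0,0,0],[0,0,0.11],[0,0,0.11],[0,0,0.11],[0,0,0]]'

```text
clock: 4.5
position: [0.4704, 0.3154, 0.2988]
ee_rot: [1.204, 2.902, 0.0]
force: [0.2, 0.6, -0.8]
width: 0.827
gripper_force: 0.0
```

```bash
cat >> h.py <<'E'
def holes(p):
    hsv=cv2.cvtColor(p["frame"],cv2.COLOR_RGB2HSV)
    b=cv2.inRange(hsv,(100,120,40),(130,255,255))
    n,l,stt,c=cv2.connectedComponentsWithStats(b)
    k=1+np.argmax(stt[1:,4]); m=(l==k).astype(np.uint8)
    cs,h=cv2.findContours(m,cv2.RETR_CCOMP,cv2.CHAIN_APPROX_NONE)
    o=[]
    for q,hh in zip(cs,h[0]):
        if hh[3]>=0 and cv2.contourArea(q)>25:
            M=cv2.moments(q); o.append(onz(p,[(M["m10"]/M["m00"]+.5)/512,(M["m01"]/M["m00"]+.5)/384],.012)[:2])
    print("holes",np.round(o,4).tolist()); return np.array(o)
E
python3 - <<'E'
from h import *
st()
t=arm.get_image("top");w=arm.get_image("wrist");s=arm.get_image("scene");save(w,"w1")
holes(t);holes(s);print(np.round(w["T"],2).tolist());balls([w]);tomove(.55,.355,.15,45)
E
```

```text
{'clock': 4.5, 'position': [0.47, 0.315, 0.299], 'ee_rot': [1.204, 2.902, 0.0], 'force': [0.209, 0.634, -0.788], 'width': 0.827, 'gripper_force': 0.0, 'joints': [-0.831, 0.285, 0.193, 1.622, -0.057, 1.24, 0.157]}
holes [[0.5891, -0.1272], [0.592, -0.0362], [0.5936, 0.0525], [0.6636, -0.1281], [0.6662, -0.0394], [0.6682, 0.0516]]
holes [[0.6733, -0.1253], [0.6757, -0.0362], [0.6781, 0.053], [0.5986, -0.123], [0.6011, -0.0345], [0.6037, 0.0548]]
[[0.7, 0.68, 0.2, 0.42], [0.71, -0.68, -0.2, 0.37], [-0.0, 0.28, -0.96, 0.46], [0.0, 0.0, 0.0, 1.0]]
0 [(0.88, 1103, [0.474, 0.348])]
1 [(0.87, 1101, [0.553, 0.357])]
2 [(0.61, 951, [0.556, 0.274])]
3 [(0.84, 1231, [0.401, 0.364]), (0.58, 1042, [0.552, 0.358])]
4 [(0.88, 1010, [0.483, 0.267])]
5 [(0.89, 1175, [0.393, 0.279])]
delta cm [-2.84, 8.43, 14.87] yaw now 45.07 tool z [-0.  0. -1.] turn about tool z 0.001
```

View pics/w1.png

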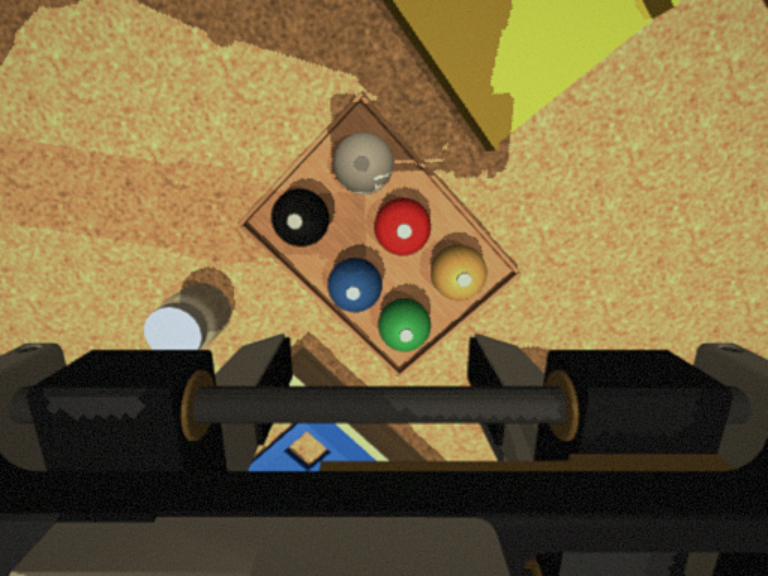

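The wrist view shows all six baubles (white 362,162; green 404,325) and agrees with the scene camera; the top camera reads about 8 mm low in x. I'll pick gold first.

>>> carry_out --claw '[7.6,7.6,7.6,7.6,7.6,7.6,7.6,7.6,7.6,7.6,5.0,5.0,5.0,5.0,5.0]' --delta_pos '[[-1,3,0],[-1,3,1],[-0.9,2.8,3],[0,0,4],[0,0,4],[0,0,4],[0,0,4],[0,0,4],[0,0,2.9],[0,0,1],[0,0,0],[0,0,0],[0,0,0],[0,0,0],[0,0,0]]' --angular '[[0,0,0],[0,0,0],[0,0,0],[0,0,0],[0,0,0],[0,0,0],[0,0,0],[0,0,0],[0,0,0],[0,0,0],[0,0,0],[0,0,0],[0,0,0],[0,0,0],[0,0,0]]' --force 15

```text
clock: 6.45
position: [0.5542, 0.358, 0.0214]
ee_rot: [1.201, 2.901, 0.004]
force: [-0.1, 0.6, 6.2]
width: 0.644
gripper_force: 15.0
```

>>> carry_out --claw '[5,5,5,5,5,5,5,5,5,5,5,5,5,5,5]' --delta_pos '[[0,0,-2],[0,0,-4.5],[0,0,-4.5],[0,0,-4.5],[0,0,-4.5],[-1,-0.8,-3],[-3,-2.3,0],[-3.5,-2.6,0],[-3.5,-2.6,0],[-3.5,-2.6,0],[-3.5,-2.6,0],[-3.5,-2.6,0],[-3.5,-2.6,0],[-2.1,-1.9,0],[0,0,0]]' --angular '[[0,0,0],[0,0,0],[0,0,0],[0,0,0],[0,0,0],[0,0,0],[0,0,0],[0,0,0],[0,0,0],[0,0,0],[0,0,0],[0,0,0],[0,0,0],[0,0,0],[0,0,0]]'

```text
clock: 7.95
position: [0.5992, 0.0136, 0.2504]
ee_rot: [1.212, 2.896, -0.003]
force: [0.5, -0.6, -0.3]
width: 0.644
gripper_force: 15.0
```

```bash
python3 - <<'E'
from h import *
st()
w=arm.get_image("wrist");save(w,"w2")
o=holes(w);print(np.round(w["T"],3).tolist());cups([w])
E
```

```text
{'clock': 7.95, 'position': [0.599, 0.014, 0.25], 'ee_rot': [1.212, 2.896, -0.003], 'force': [0.46, -0.567, -0.251], 'width': 0.644, 'gripper_force': 14.999, 'joints': [-0.32, 0.377, 0.289, 1.623, -0.112, 1.157, 0.773]}
holes [[0.6737, 0.0541], [0.5994, 0.056]]
[[0.712, 0.674, 0.199, 0.547], [0.703, -0.682, -0.204, 0.069], [-0.002, 0.285, -0.959, 0.408], [0.0, 0.0, 0.0, 1.0]]
cups [ 0.6366 -0.0355  0.0008] 48.21190312016078 [  2.7   3.2   0.8   6.3 241.3]
[[0.5992, -0.1255], [0.5991, -0.0355], [0.5991, 0.0545], [0.6742, -0.1255], [0.6741, -0.0355], [0.6741, 0.0545]]
```

View pics/w2.png

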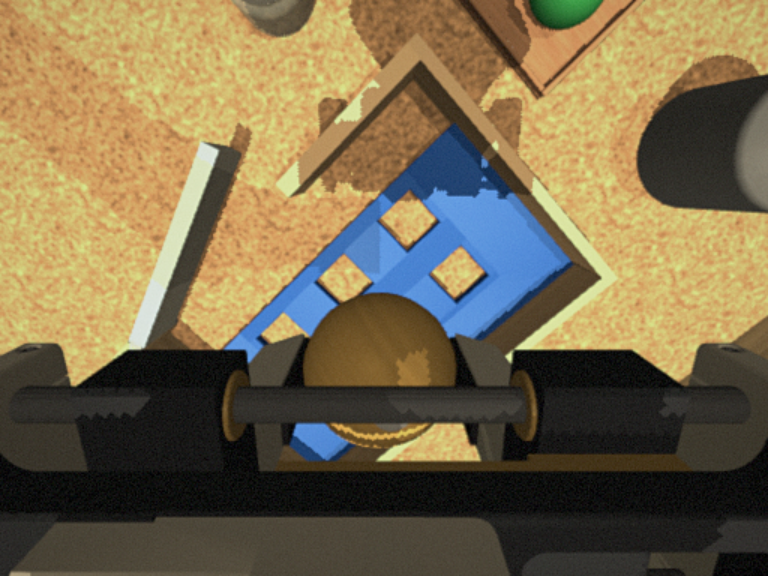

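>>> carry_out --claw '[5,5,5,5,5,5,5,5,5,5,5,5,5,5]' --delta_pos '[[-2.5,-0.8,0],[-3.5,-1.2,0],[-3.5,-1.2,0],[-3.3,-1.2,0],[-2,-0.5,1],[0,0,3],[0,0,4],[0,0,4],[0,0,4],[0,0,3.5],[0,0,2],[0,0,1],[0,0,0],[0,0,0]]' --angular '[[0,0,0],[0,0,0],[0,0,0],[0,0,0],[0,0,0],[0,0,0],[0,0,0],[0,0,0],[0,0,0],[0,0,0],[0,0,0],[0,0,0],[0,0,0],[0,0,0]]'

```text
clock: 9.45
position: [0.6695, -0.1176, 0.0246]
ee_rot: [-1.199, -2.903, -0.001]
force: [0.9, -0.0, -0.6]
width: 0.649
gripper_force: 15.0
```

>>> carry_out --claw '[5,5,7.2,7.2,7.2,7.2,7.2,7.2,7.2,7.2,7.2]' --delta_pos '[[-0.6,-0.6,0],[0,0,0.2],[0,0,0],[0,0,0],[0,0,0],[0,0,-2],[0,0,-4],[0,0,-4.5],[0,0,-4.5],[0,0,-4],[0,0,0]]' --angular '[[0,0,0],[0,0,0],[0,0,0],[0,0,0],[0,0,0],[0,0,0],[0,0,0],[0,0,0],[0,0,0],[0,0,0],[0,0,0]]'

```text
clock: 10.55
position: [0.6724, -0.1286, 0.2197]
ee_rot: [1.198, 2.893, 0.005]
force: [-0.1, 0.3, -0.7]
width: 0.788
gripper_force: 0.0
```

```bash
python3 - <<'E'
from h import *
st()
s=arm.get_image("scene");t=arm.get_image("top");save(s,"s2")
balls([s]);balls([t]); tomove(.556,.274,.2,45)
E
```

```text
{'clock': 10.55, 'position': [0.672, -0.129, 0.22], 'ee_rot': [1.198, 2.893, 0.005], 'force': [-0.072, 0.344, -0.737], 'width': 0.788, 'gripper_force': 0.0, 'joints': [-0.082, 0.54, 0.31, 1.448, -0.172, 1.17, 1.039]}
0 [(0.82, 267, [0.475, 0.346])]
1 [(0.85, 253, [0.673, -0.127]), (0.59, 657, [0.538, -0.394])]
2 [(0.54, 235, [0.555, 0.273])]
3 [(0.64, 187, [0.4, 0.361])]
4 [(0.52, 245, [0.483, 0.267])]
5 [(0.6, 205, [0.391, 0.279])]
0 [(0.47, 178, [0.467, 0.347])]
1 [(0.63, 2106, [0.649, 0.041])]
2 [(0.7, 459, [0.512, -0.396]), (0.53, 195, [0.546, 0.271])]
3 [(0.77, 235, [0.394, 0.363])]
4 [(0.6, 184, [0.475, 0.267])]
5 [(0.78, 191, [0.385, 0.279])]
delta cm [36.42, 20.42, 1.26] yaw now 45.02 tool z [-0.  0. -1.] turn about tool z 0.0
```

>>> carry_out --claw '[7.6,7.6,7.6,7.6,7.6,7.6,7.6,7.6,7.6,7.6,7.6,7.6,7.6,7.6,7.6,7.6,7.6]' --delta_pos '[[2,1.1,0],[3.3,1.85,0.4],[3.3,1.85,0.4],[3.3,1.85,0.4],[3.3,1.85,0],[3.3,1.85,0],[3.3,1.85,0],[3.3,1.85,0],[3.3,1.85,0],[3.3,1.85,0],[3.3,1.85,0],[1.4,0.8,2],[0,0,4],[0,0,4],[0,0,3],[0,0,1],[0,0,0]]' --angular '[[0,0,0],[0,0,0],[0,0,0],[0,0,0],[0,0,0],[0,0,0],[0,0,0],[0,0,0],[0,0,0],[0,0,0],[0,0,0],[0,0,0],[0,0,0],[0,0,0],[0,0,0],[0,0,0],[0,0,0]]'

```text
clock: 12.95
position: [0.5553, 0.2733, 0.0597]
ee_rot: [-1.201, -2.901, 0.003]
force: [0.4, -0.3, -0.4]
width: 0.829
gripper_force: 0.0
```

```bash
python3 - <<'E'
from h import *
tomove(.556,.274,.02,45)
E
```

```text
delta cm [-0.0, 0.1, 3.97] yaw now 45.02 tool z [-0.002 -0.001 -1.   ] turn about tool z 0.0
```

>>> carry_out --claw '[7.6,7.6,5,5,5,5,5,5,5,5,5,5,5,5,5,5,5,5,5,5]' --delta_pos '[[0,0,2.5],[0,0,1.4],[0,0,0],[0,0,0],[0,0,0],[0,0,0],[0,0,-2],[0,0,-4],[0,0,-4.5],[0,0,-4.5],[0,0,-3],[-3,-1.3,0],[-3.5,-1.6,0],[-3.7,-1.7,0],[-3.7,-1.7,0],[-3.7,-1.7,0],[-3.7,-1.7,0],[-3.7,-1.6,0],[-3.4,-1.5,0],[-2,-0.9,0]]' --angular '[[0,0,0],[0,0,0],[0,0,0],[0,0,0],[0,0,0],[0,0,0],[0,0,0],[0,0,0],[0,0,0],[0,0,0],[0,0,0],[0,0,0],[0,0,0],[0,0,0],[0,0,0],[0,0,0],[0,0,0],[0,0,0],[0,0,0],[0,0,0]]'

```text
clock: 14.95
position: [0.6747, -0.0423, 0.2024]
ee_rot: [1.206, 2.899, -0.002]
force: [0.5, -0.3, -0.6]
width: 0.643
gripper_force: 15.0
```

```bash
python3 - <<'E'
from h import *
tomove(.674,-.037,.022,45)
E
```

```text
delta cm [0.47, 0.33, 18.04] yaw now 44.83 tool z [ 0.001 -0.002 -1.   ] turn about tool z -0.003
```

>>> carry_out --claw '[5,5,5,5,5,5,5,5]' --delta_pos '[[0.4,0.3,1],[0,0,3],[0,0,4],[0,0,4],[0,0,3],[0,0,2],[0,0,0.5],[0,0,0]]' --angular '[[0,0,0],[0,0,0],[0,0,0],[0,0,0],[0,0,0],[0,0,0],[0,0,0],[0,0,0]]'

```text
clock: 15.75
position: [0.6732, -0.0326, 0.0266]
ee_rot: [-1.201, -2.902, 0.0]
force: [0.6, 0.6, -0.4]
width: 0.642
gripper_force: 15.0
```

```bash
python3 - <<'E'
from h import *
tomove(.674,-.037,.022,45)
E
```

```text
delta cm [-0.37, -0.26, 0.46] yaw now 45.05 tool z [-0.001  0.    -1.   ] turn about tool z 0.001
```

>>> carry_out --claw '[5,5,7.2,7.2,7.2,7.2,7.2,7.2,7.2,7.2,7.6,7.6,7.6,7.6,7.6,7.6,7.6,7.6,7.6,7.6]' --delta_pos '[[-0.35,-0.25,0.2],[0,0,0.2],[0,0,0],[0,0,0],[0,0,0],[0,0,-2],[0,0,-4],[0,0,-4.5],[0,0,-4.5],[0,0,-3],[2.5,0.6,0],[3.6,0.8,0],[3.8,0.9,0],[3.8,0.9,0],[3.8,0.9,0],[3.8,0.9,0],[3.8,0.9,0],[3.8,0.9,0],[3.6,0.7,0],[2.5,0.5,0]]' --angular '[[0,0,0],[0,0,0],[0,0,0],[0,0,0],[0,0,0],[0,0,0],[0,0,0],[0,0,0],[0,0,0],[0,0,0],[0,0,0],[0,0,0],[0,0,0],[0,0,0],[0,0,0],[0,0,0],[0,0,0],[0,0,0],[0,0,0],[0,0,0]]'

```text
clock: 17.75
position: [0.4812, 0.2692, 0.203]
ee_rot: [-1.197, -2.904, -0.001]
force: [0.4, 0.6, 0.2]
width: 0.827
gripper_force: 0.0
```

>>> carry_out --claw '[7.6,7.6,7.6,7.6,7.6,7.6]' --delta_pos '[[0,0,2],[0,0,4],[0,0,4],[0,0,3],[0,0,1],[0,0,0]]' --angular '[[0,0,0],[0,0,0],[0,0,0],[0,0,0],[0,0,0],[0,0,0]]'

```text
clock: 18.35
position: [0.4825, 0.2662, 0.062]
ee_rot: [-1.201, -2.902, 0.003]
force: [-0.0, -0.1, -0.2]
width: 0.832
gripper_force: 0.0
```

```bash
python3 - <<'E'
from h import *
balls([arm.get_image("scene")])
tomove(.483,.267,.02,45)
E
```

```text
0 []
1 [(0.86, 303, [0.673, -0.126]), (0.48, 3533, [0.651, -0.035])]
2 [(0.67, 313, [0.673, -0.037])]
3 [(0.58, 230, [0.483, 0.266])]
4 [(0.63, 200, [0.482, 0.267])]
5 []
delta cm [0.05, -0.07, 4.39] yaw now 45.03 tool z [ 0.002  0.001 -1.   ] turn about tool z 0.001
```

>>> carry_out --claw '[7.6,7.6,5,5,5,5,5,5,5,5,5,5,5,5,5,5,5,5,5,5]' --delta_pos '[[0,0,2.5],[0,0,1.7],[0,0,0],[0,0,0],[0,0,0],[0,0,0],[0,0,-2],[0,0,-4],[0,0,-4.5],[0,0,-4.5],[0,0,-3],[-2.7,-0.15,0],[-3.5,-0.2,0],[-3.5,-0.2,0],[-3.5,-0.2,0],[-3.5,-0.2,0],[-3.5,-0.2,0],[-3.5,-0.2,0],[-3,-0.1,0],[-2,-0.1,0]]' --angular '[[0,0,0],[0,0,0],[0,0,0],[0,0,0],[0,0,0],[0,0,0],[0,0,0],[0,0,0],[0,0,0],[0,0,0],[0,0,0],[0,0,0],[0,0,0],[0,0,0],[0,0,0],[0,0,0],[0,0,0],[0,0,0],[0,0,0],[0,0,0]]'

```text
clock: 20.7
position: [0.6764, 0.0502, 0.2013]
ee_rot: [1.204, 2.9, -0.001]
force: [0.4, 0.1, 0.5]
width: 0.644
gripper_force: 15.0
```

>>> carry_out --claw '[5,5,5,5,5,5,5,5]' --delta_pos '[[0,0,1],[0,0,3],[0,0,4],[0,0,4],[0,0,3],[0,0,2],[0,0,0.5],[0,0,0]]' --angular '[[0,0,0],[0,0,0],[0,0,0],[0,0,0],[0,0,0],[0,0,0],[0,0,0],[0,0,0]]'

```text
clock: 21.5
position: [0.6745, 0.0536, 0.0254]
ee_rot: [-1.2, -2.902, 0.0]
force: [0.1, -0.0, -0.3]
width: 0.64
gripper_force: 15.0
```

```bash
python3 - <<'E'
from h import *
tomove(.675,.053,.022,45)
E
```

```text
delta cm [-0.08, -0.0, 0.34] yaw now 45.07 tool z [-0.001  0.    -1.   ] turn about tool z 0.001
```

>>> carry_out --claw '[5,5,7.2,7.2,7.2,7.2,7.2,7.2,7.2,7.2,7.6,7.6,7.6,7.6,7.6,7.6,7.6,7.6,7.6,7.6]' --delta_pos '[[0,0,0.2],[0,0,0.1],[0,0,0],[0,0,0],[0,0,0],[0,0,-2],[0,0,-4],[0,0,-4.5],[0,0,-4.5],[0,0,-3],[2.5,0.5,0],[3.6,0.7,0],[3.8,0.7,0],[3.8,0.7,0],[3.8,0.7,0],[3.8,0.7,0],[3.8,0.7,0],[3.8,0.7,0],[3.6,0.7,0],[2.4,0.6,0]]' --angular '[[0,0,0],[0,0,0],[0,0,0],[0,0,0],[0,0,0],[0,0,0],[0,0,0],[0,0,0],[0,0,0],[0,0,0],[0,0,0],[0,0,0],[0,0,0],[0,0,0],[0,0,0],[0,0,0],[0,0,0],[0,0,0],[0,0,0],[0,0,0]]'

```text
clock: 23.5
position: [0.4735, 0.3495, 0.203]
ee_rot: [-1.197, -2.903, -0.001]
force: [0.3, -0.5, 0.7]
width: 0.827
gripper_force: 0.0
```

```bash
python3 - <<'E'
from h import *
balls([arm.get_image("scene")]);print();balls([arm.get_image("wrist")])
tomove(.475,.347,.02,45)
E
```

```text
0 [(0.68, 255, [0.473, 0.347])]
1 [(0.77, 300, [0.673, -0.128])]
2 [(0.57, 272, [0.674, -0.037])]
3 [(0.71, 2856, [0.526, 0.296]), (0.54, 210, [0.401, 0.364])]
4 [(0.65, 289, [0.677, 0.052])]
5 [(0.58, 2725, [0.528, 0.295]), (0.46, 187, [0.392, 0.279])]

0 [(0.87, 1735, [0.474, 0.348])]
1 []
2 []
3 [(0.86, 2112, [0.401, 0.364])]
4 []
5 [(0.65, 2002, [0.392, 0.28])]
delta cm [0.09, -0.04, 18.28] yaw now 45.0 tool z [ 0.  0. -1.] turn about tool z 0.0
```

>>> carry_out --claw '[7.6,7.6,7.6,7.6,7.6,7.6,7.6,5,5,5,5,5,5,5,5,5]' --delta_pos '[[0,0,2],[0,0,4],[0,0,4],[0,0,4],[0,0,2.8],[0,0,1.5],[0,0,0],[0,0,0],[0,0,0],[0,0,0],[0,0,0],[0,0,-2],[0,0,-4],[0,0,-4.5],[0,0,-4.5],[0,0,-3]]' --angular '[[0,0,0],[0,0,0],[0,0,0],[0,0,0],[0,0,0],[0,0,0],[0,0,0],[0,0,0],[0,0,0],[0,0,0],[0,0,0],[0,0,0],[0,0,0],[0,0,0],[0,0,0],[0,0,0]]'

```text
clock: 25.8
position: [0.4764, 0.3473, 0.2036]
ee_rot: [1.201, 2.901, 0.005]
force: [-0.0, 0.6, -0.5]
width: 0.645
gripper_force: 15.0
```

>>> carry_out --claw '[5,5,5,5,5,5,5,5,5,5,5,5,5,5,5,5,5,5,5,5]' --delta_pos '[[-2.6,-1.5,0],[-3.5,-2.1,0],[-3.6,-2.1,0],[-3.6,-2.1,0],[-3.6,-2.1,0],[-3.6,-2.1,0],[-3.6,-2.1,0],[-3.6,-2.1,0],[-3.6,-2.1,0],[-3.6,-2.1,0],[-3.6,-2.1,0],[-2.6,-1.6,0],[-1,-0.6,1],[0,0,3],[0,0,4],[0,0,4],[0,0,3],[0,0,2],[0,0,0.5],[0,0,0]]' --angular '[[0,0,0],[0,0,0],[0,0,0],[0,0,0],[0,0,0],[0,0,0],[0,0,0],[0,0,0],[0,0,0],[0,0,0],[0,0,0],[0,0,0],[0,0,0],[0,0,0],[0,0,0],[0,0,0],[0,0,0],[0,0,0],[0,0,0],[0,0,0]]'

```text
clock: 27.8
position: [0.5985, -0.1247, 0.0243]
ee_rot: [-1.2, -2.902, 0.0]
force: [0.4, 0.4, -0.6]
width: 0.645
gripper_force: 15.0
```

```bash
python3 - <<'E'
from h import *
tomove(.597,-.1255,.022,45)
E
```

```text
delta cm [0.05, -0.16, 0.23] yaw now 45.06 tool z [-0.001  0.001 -1.   ] turn about tool z 0.001
```

>>> carry_out --claw '[5,7.2,7.2,7.2,7.2,7.2,7.2,7.2,7.2]' --delta_pos '[[0,-0.1,0.2],[0,0,0],[0,0,0],[0,0,0],[0,0,-2],[0,0,-4],[0,0,-4.5],[0,0,-4.5],[0,0,-3]]' --angular '[[0,0,0],[0,0,0],[0,0,0],[0,0,0],[0,0,0],[0,0,0],[0,0,0],[0,0,0],[0,0,0]]'

```text
clock: 28.7
position: [0.5991, -0.1265, 0.2066]
ee_rot: [1.201, 2.899, 0.002]
force: [0.2, -0.5, 0.1]
width: 0.784
gripper_force: 0.0
```

>>> carry_out --claw '[7.6,7.6,7.6,7.6,7.6,7.6,7.6,7.6,7.6,7.6,7.6,7.6,7.6,7.6]' --delta_pos '[[2.5,0.8,0],[3.5,1.2,0],[3.7,1.2,0],[3.7,1.2,0],[3.7,1.2,0],[3.7,1.2,0],[3.7,1.2,0],[3.7,1.2,0],[3.7,1.2,0],[3.7,1.2,0],[3.5,1.1,0],[2.5,0.8,0],[1.6,0.6,0],[0,0,0]]' --angular '[[0,0,0],[0,0,0],[0,0,0],[0,0,0],[0,0,0],[0,0,0],[0,0,0],[0,0,0],[0,0,0],[0,0,0],[0,0,0],[0,0,0],[0,0,0],[0,0,0]]'

```text
clock: 30.1
position: [0.391, 0.2814, 0.203]
ee_rot: [-1.195, -2.905, -0.002]
force: [-0.6, 0.3, 0.1]
width: 0.834
gripper_force: 0.0
```

```bash
python3 - <<'E'
from h import *
balls([arm.get_image("scene")]);print();balls([arm.get_image("wrist")])
tomove(.392,.280,.02,45)
E
```

```text
0 [(0.5, 300, [0.596, -0.125])]
1 [(0.6, 320, [0.674, -0.128])]
2 [(0.55, 276, [0.674, -0.038])]
3 [(0.55, 224, [0.401, 0.364])]
4 [(0.65, 273, [0.677, 0.051])]
5 [(0.5, 223, [0.393, 0.279])]

0 []
1 []
2 []
3 [(0.85, 2143, [0.401, 0.365])]
4 []
5 [(0.76, 1827, [0.393, 0.28])]
delta cm [0.1, 0.06, 18.27] yaw now 45.02 tool z [-0. -0. -1.] turn about tool z 0.0
```

>>> carry_out --claw '[7.6,7.6,7.6,7.6,7.6,7.6,7.6,5,5,5,5,5,5,5,5,5]' --delta_pos '[[0,0,2],[0,0,4],[0,0,4],[0,0,4],[0,0,2.8],[0,0,1.5],[0,0,0],[0,0,0],[0,0,0],[0,0,0],[0,0,0],[0,0,-2],[0,0,-4],[0,0,-4.5],[0,0,-4.5],[0,0,-3]]' --angular '[[0,0,0],[0,0,0],[0,0,0],[0,0,0],[0,0,0],[0,0,0],[0,0,0],[0,0,0],[0,0,0],[0,0,0],[0,0,0],[0,0,0],[0,0,0],[0,0,0],[0,0,0],[0,0,0]]'

```text
clock: 32.4
position: [0.3929, 0.2793, 0.2033]
ee_rot: [1.201, 2.901, 0.005]
force: [0.6, -0.1, -0.1]
width: 0.642
gripper_force: 15.0
```

>>> carry_out --claw '[5,5,5,5,5,5,5,5,5,5,5,5,5,5,5,5,5,5,5]' --delta_pos '[[-2.5,-0.5,0],[-3.4,-0.7,0],[-3.5,-0.7,0],[-3.5,-0.8,0],[-3.5,-0.8,0],[-3.5,-0.8,0],[-3.5,-0.8,0],[-3.5,-0.8,0],[-3.5,-0.7,0],[-3.3,-0.6,0],[-2.2,-0.4,0],[-1,-0.2,1],[0,0,3],[0,0,4],[0,0,4],[0,0,3],[0,0,2],[0,0,0.5],[0,0,0]]' --angular '[[0,0,0],[0,0,0],[0,0,0],[0,0,0],[0,0,0],[0,0,0],[0,0,0],[0,0,0],[0,0,0],[0,0,0],[0,0,0],[0,0,0],[0,0,0],[0,0,0],[0,0,0],[0,0,0],[0,0,0],[0,0,0],[0,0,0]]'

```text
clock: 34.3
position: [0.5973, -0.0363, 0.0241]
ee_rot: [-1.2, -2.902, 0.0]
force: [0.1, -0.3, 0.4]
width: 0.644
gripper_force: 15.0
```

```bash
python3 - <<'E'
from h import *
tomove(.599,-.036,.022,45)
E
```

```text
delta cm [-0.1, 0.14, 0.21] yaw now 45.06 tool z [-0.002  0.    -1.   ] turn about tool z 0.001
```

>>> carry_out --claw '[5,7.2,7.2,7.2,7.2,7.2,7.2,7.2,7.2]' --delta_pos '[[0,0.1,0.2],[0,0,0],[0,0,0],[0,0,0],[0,0,-2],[0,0,-4],[0,0,-4.5],[0,0,-4.5],[0,0,-3]]' --angular '[[0,0,0],[0,0,0],[0,0,0],[0,0,0],[0,0,0],[0,0,0],[0,0,0],[0,0,0],[0,0,0]]'

```text
clock: 35.2
position: [0.5998, -0.0366, 0.2065]
ee_rot: [1.201, 2.899, 0.003]
force: [0.9, -0.4, -1.1]
width: 0.782
gripper_force: 0.0
```

>>> carry_out --claw '[7.6,7.6,7.6,7.6,7.6,7.6,7.6,7.6,7.6,7.6,7.6,7.6,7.6,7.6]' --delta_pos '[[2.5,0.8,0],[3.5,1.2,0],[3.7,1.2,0],[3.7,1.2,0],[3.7,1.2,0],[3.7,1.2,0],[3.7,1.2,0],[3.7,1.2,0],[3.7,1.2,0],[3.7,1.2,0],[3.4,1.2,0],[2.2,0.9,0],[1.2,0.6,0],[0,0,0]]' --angular '[[0,0,0],[0,0,0],[0,0,0],[0,0,0],[0,0,0],[0,0,0],[0,0,0],[0,0,0],[0,0,0],[0,0,0],[0,0,0],[0,0,0],[0,0,0],[0,0,0]]'

```text
clock: 36.6
position: [0.3993, 0.366, 0.2028]
ee_rot: [-1.198, -2.904, -0.001]
force: [0.9, -0.8, -0.4]
width: 0.827
gripper_force: 0.0
```

```bash
python3 - <<'E'
from h import *
balls([arm.get_image("scene")]);print();balls([arm.get_image("wrist")])
tomove(.401,.365,.02,45)
E
```

```text
0 [(0.76, 293, [0.597, -0.125]), (0.66, 3131, [0.657, -0.039])]
1 [(0.72, 301, [0.673, -0.127])]
2 [(0.7, 3190, [0.658, -0.034]), (0.54, 281, [0.674, -0.037])]
3 [(0.66, 827, [0.461, -0.106]), (0.54, 237, [0.403, 0.363]), (0.52, 303, [0.672, -0.127])]
4 [(0.72, 266, [0.677, 0.052])]
5 [(0.68, 255, [0.599, -0.035])]

0 []
1 []
2 []
3 [(0.91, 1865, [0.402, 0.364])]
4 []
5 []
delta cm [-0.03, 0.11, 18.27] yaw now 45.03 tool z [ 0.  0. -1.] turn about tool z 0.0
```

>>> carry_out --claw '[7.6,7.6,7.6,7.6,7.6,7.6,7.6,5,5,5,5,5,5,5,5,5]' --delta_pos '[[0,0.1,2],[0,0,4],[0,0,4],[0,0,4],[0,0,2.8],[0,0,1.5],[0,0,0],[0,0,0],[0,0,0],[0,0,0],[0,0,0],[0,0,-2],[0,0,-4],[0,0,-4.5],[0,0,-4.5],[0,0,-3]]' --angular '[[0,0,0],[0,0,0],[0,0,0],[0,0,0],[0,0,0],[0,0,0],[0,0,0],[0,0,0],[0,0,0],[0,0,0],[0,0,0],[0,0,0],[0,0,0],[0,0,0],[0,0,0],[0,0,0]]'

```text
clock: 38.9
position: [0.4013, 0.3657, 0.2034]
ee_rot: [1.201, 2.902, 0.006]
force: [1.1, -0.1, -1.7]
width: 0.646
gripper_force: 15.0
```

>>> carry_out --claw '[5,5,5,5,5,5,5,5,5,5,5,5,5,5,5,5,5,5,5]' --delta_pos '[[-2.5,-0.5,0],[-3.4,-0.7,0],[-3.5,-0.7,0],[-3.5,-0.8,0],[-3.5,-0.8,0],[-3.5,-0.8,0],[-3.5,-0.8,0],[-3.5,-0.8,0],[-3.5,-0.8,0],[-3.1,-0.6,0],[-1.8,-0.4,0],[-0.7,-0.2,1],[0,0,3],[0,0,4],[0,0,4],[0,0,3],[0,0,2],[0,0,0.5],[0,0,0]]' --angular '[[0,0,0],[0,0,0],[0,0,0],[0,0,0],[0,0,0],[0,0,0],[0,0,0],[0,0,0],[0,0,0],[0,0,0],[0,0,0],[0,0,0],[0,0,0],[0,0,0],[0,0,0],[0,0,0],[0,0,0],[0,0,0],[0,0,0]]'

```text
clock: 40.8
position: [0.5987, 0.0556, 0.0241]
ee_rot: [-1.2, -2.902, 0.001]
force: [-0.1, 1.0, -0.1]
width: 0.644
gripper_force: 15.0
```

```bash
python3 - <<'E'
from h import *
tomove(.601,.054,.022,45)
E
```

```text
delta cm [-0.28, 0.05, 0.21] yaw now 45.08 tool z [-0.002  0.    -1.   ] turn about tool z 0.001
```

>>> carry_out --claw '[5,7.2,7.2,7.2,7.2,7.2,7.2,7.2,7.2,7.2,7.2,7.2,7.2,7.2,7.2]' --delta_pos '[[-0.2,0,0.2],[0,0,0],[0,0,0],[0,0,0],[0,0,-2],[0,0,-4],[0,0,-4.5],[0,0,-4.5],[0,0,-4],[2,-2,-3.5],[3,-3.2,-3],[3,-3.2,0],[2.4,-2.5,0],[0,0,0],[0,0,0]]' --angular '[[0,0,0],[0,0,0],[0,0,0],[0,0,0],[0,0,0],[0,0,0],[0,0,0],[0,0,0],[0,0,0],[0,0,0],[0,0,0],[0,0,0],[0,0,0],[0,0,0],[0,0,0]]'

```text
clock: 42.3
position: [0.4527, 0.0501, 0.2767]
ee_rot: [1.2, 2.902, 0.003]
force: [1.0, 0.1, 1.0]
width: 0.785
gripper_force: 0.0
```

```bash
python3 - <<'E'
from h import *
st()
P={n:arm.get_image(n) for n in("scene","top","wrist")}
balls([P["scene"]]);save(P["wrist"],"w3");save(P["scene"],"s3")
for n,p in P.items():
  print(n)
  for l,z in Z.items():
    if l[:3] in("gat","wed","pen","jar","bot"):
        r=arm.place_of(l,p); print(l,[(round(q["conf"],2),np.round(onz(p,q["centre"],z)[:2],3).tolist()) for q in r if q["conf"]>.4][:4])
E
```

```text
{'clock': 42.3, 'position': [0.453, 0.05, 0.277], 'ee_rot': [1.2, 2.902, 0.003], 'force': [1.018, 0.075, 1.0], 'width': 0.785, 'gripper_force': 0.0, 'joints': [-0.531, 0.102, 0.338, 1.91, -0.038, 1.134, 0.608]}
0 [(0.57, 237, [0.598, -0.125])]
1 [(0.85, 275, [0.673, -0.126]), (0.48, 299, [0.677, 0.052]), (0.43, 1628, [0.735, 0.302])]
2 [(0.88, 301, [0.674, -0.038]), (0.59, 3228, [0.66, -0.04])]
3 [(0.61, 279, [0.603, 0.054])]
4 [(0.56, 293, [0.677, 0.05])]
5 [(0.79, 287, [0.599, -0.036]), (0.62, 793, [0.462, -0.105])]
scene
gate_hinge [(0.96, [0.499, -0.206]), (0.42, [0.571, -0.379])]
gate_free [(0.57, [0.435, -0.026])]
wedge_tip [(0.78, [0.281, -0.462]), (0.76, [0.643, -0.573]), (0.72, [0.597, -0.412])]
wedge [(0.65, [0.677, -0.505]), (0.58, [0.288, -0.53]), (0.57, [0.519, -0.396])]
pen [(0.84, [0.501, -0.03])]
bottle [(0.9, [0.464, -0.542])]
jar [(0.82, [0.377, 0.1])]
top
gate_hinge [(0.7, [0.493, -0.208])]
gate_free []
wedge_tip [(0.84, [0.281, -0.458]), (0.76, [0.591, -0.406])]
wedge [(0.88, [0.29, -0.526]), (0.85, [0.677, -0.5]), (0.64, [0.512, -0.394])]
pen [(0.64, [0.491, -0.024])]
bottle [(0.74, [0.465, -0.555])]
jar []
wrist
gate_hinge []
gate_free [(0.6, [0.44, -0.012])]
wedge_tip []
wedge []
pen []
bottle []
jar [(0.56, [0.38, 0.113])]
```

View pics/w3.png

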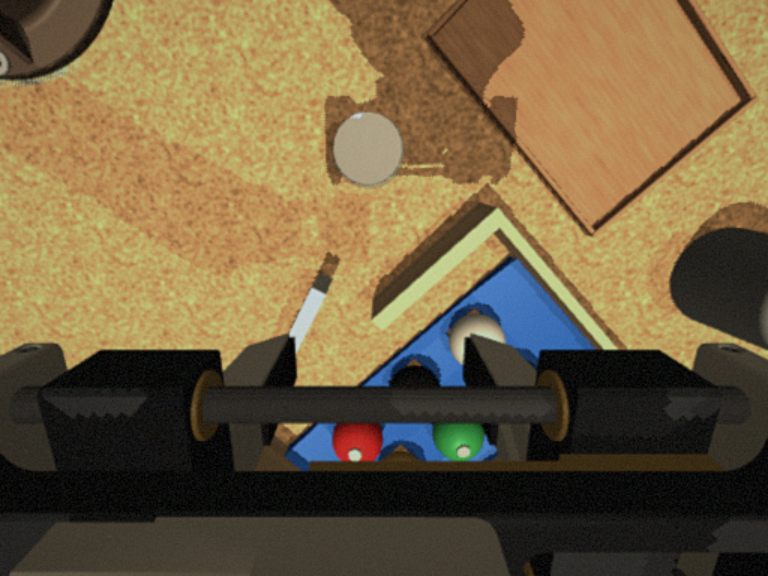

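View pics/s3.png

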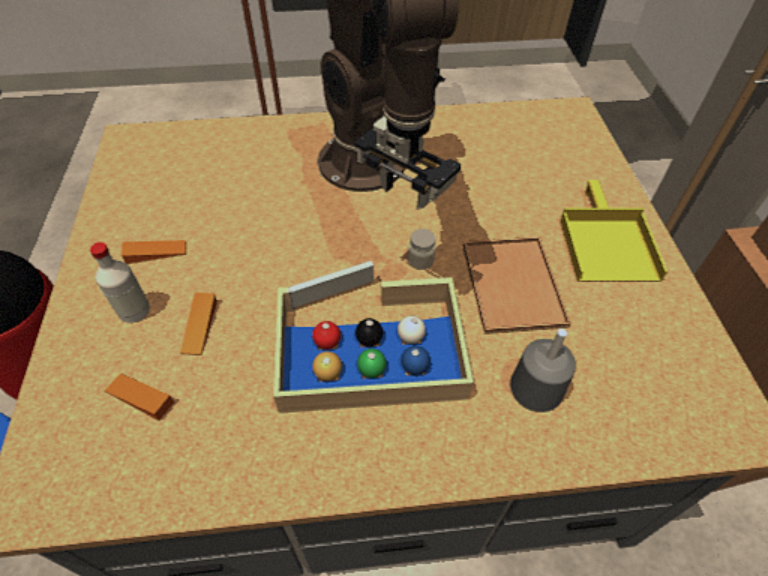

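All six baubles are seated in the cups (scene rows near 332 and 366), and the gate's free end is at about (373,268). Next I'll shut the gate with closed fingers.

>>> carry_out --claw '[0,0,0,0,0,0,0,0,0,0,0]' --delta_pos '[[-1.3,-2.6,0],[-1.8,-3.7,0],[-1.7,-3.8,0],[0,0,0],[0,0,0],[0,0,0],[0,0,0],[0,0,0],[0,0,0],[0,0,0],[0,0,0]]' --angular '[[0,0,0],[0,0,0],[0,0,0],[0,0,-0.13],[0,0,-0.13],[0,0,-0.13],[0,0,-0.13],[0,0,-0.13],[0,0,-0.13],[0,0,0],[0,0,0]]'

```text
clock: 44.9
position: [0.4155, -0.0554, 0.276]
ee_rot: [0.014, 3.142, 0.0]
force: [0.2, 0.3, 0.1]
width: 0.007
gripper_force: 0.0
```

```bash
python3 - <<'E'
from h import *
st(); tomove(.41,-.055,.035,88.5)
w=arm.get_image("wrist");save(w,"w4")
for l in("gate_hinge","gate_free","pen"):
    print(l,[(round(q["conf"],2),np.round(onz(w,q["centre"],Z[l])[:2],3).tolist()) for q in arm.place_of(l,w)])
E
```

```text
{'clock': 44.9, 'position': [0.416, -0.055, 0.276], 'ee_rot': [0.014, 3.142, 0.0], 'force': [0.194, 0.305, 0.085], 'width': 0.007, 'gripper_force': 0.0, 'joints': [-0.384, 0.031, 0.408, 1.985, -0.014, 1.128, 1.591]}
delta cm [0.55, 0.04, 24.1] yaw now 89.5 tool z [ 0.  0. -1.] turn about tool z 0.017
gate_hinge [(0.58, [0.498, -0.192])]
gate_free [(0.81, [0.438, -0.009]), (0.68, [0.492, -0.341])]
pen [(0.85, [0.489, -0.037])]
```

View pics/w4.png

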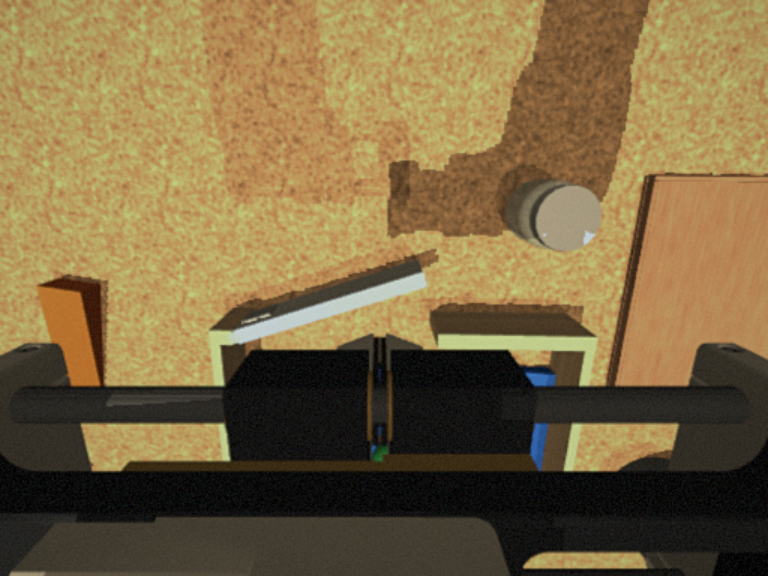

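The wrist view shows the gate ajar from (230,335) to (420,265), with the pen's front top edge near row 336.

```bash
python3 - <<'E'
from h import *
w=arm.get_image("wrist")
for x,y in((437,338),(594,335),(212,333),(424,272),(416,258),(235,343)): print(x,y,np.round(onz(w,[x/768,y/576],.07)[:2],4))
E
```

```text
437 338 [0.4971 0.0018]
594 335 [0.4948 0.1549]
212 333 [ 0.4905 -0.2176]
424 272 [ 0.4306 -0.0126]
416 258 [ 0.4173 -0.0203]
235 343 [ 0.5012 -0.1963]
```

>>> carry_out --claw '[0,0,0,0,0,0,0,0,0]' --delta_pos '[[1,0,3],[0.5,0,4.5],[0,0,4.5],[0,0,4.5],[0,0,4],[0,0,2.5],[0,0,1],[0,0,0],[0,0,0]]' --angular '[[0,0,0],[0,0,0],[0,0,0],[0,0,0],[0,0,0],[0,0,0],[0,0,0],[0,0,0],[0,0,0]]'

```text
clock: 46.05
position: [0.4012, -0.0554, 0.0368]
ee_rot: [0.008, 3.141, 0.0]
force: [0.1, 0.0, 0.4]
width: 0.004
gripper_force: 0.0
```

>>> carry_out --claw '[0,0,0,0,0,0,0,0]' --delta_pos '[[-1,0,0],[-1.2,0,0],[-1.2,0,0],[-1.2,0,0],[-1.2,0,0],[-1,0,0],[-0.6,0,0],[0,0,0]]' --angular '[[0,0,0],[0,0,0],[0,0,0],[0,0,0],[0,0,0],[0,0,0],[0,0,0],[0,0,0]]'

```text
clock: 46.85
position: [0.4756, -0.0558, 0.0359]
ee_rot: [0.008, 3.141, -0.0]
force: [-0.7, -0.2, -0.5]
width: 0.002
gripper_force: 0.0
```

>>> carry_out --claw '[0,0,0,0,0,0]' --delta_pos '[[-0.4,0,0],[-0.3,0,0],[-0.2,0,0],[-0.2,0,0],[0,0,0],[0,0,0]]' --angular '[[0,0,0],[0,0,0],[0,0,0],[0,0,0],[0,0,0],[0,0,0]]'

```text
clock: 47.45
position: [0.4787, -0.0556, 0.035]
ee_rot: [-0.01, -3.13, -0.003]
force: [-18.9, 0.3, 13.2]
width: 0.005
gripper_force: 9.3
```

>>> carry_out --claw '[0,0,0,0,0,0,0,0,6.5,6.5,6.5,6.5,6.5,6.5,6.5,6.5,6.5,6.5,6.5]' --delta_pos '[[1.5,0,0],[3.5,0,0],[1,0,-3],[0,0,-4.5],[0,0,-4.5],[0,0,-4.5],[0,0,-4.5],[0,-2,-4],[-0.8,-3.5,0],[-0.8,-3.5,0],[-0.8,-3.5,0],[-0.8,-3.5,0],[-0.8,-3.5,0],[-0.8,-3.5,0],[-0.8,-3.5,0],[-0.8,-3.5,0],[-0.8,-2,0],[-0.8,-1,0],[0,0,0]]' --angular '[[0,0,0],[0,0,0],[0,0,0],[0,0,0],[0,0,0],[0,0,0],[0,0,0],[0,0,0],[0,0,0],[0,0,0],[0,0,0],[0,0,0],[0,0,0],[0,0,0],[0,0,0],[0,0,0],[0,0,0],[0,0,0],[0,0,0]]'

```text
clock: 49.35
position: [0.5039, -0.3872, 0.2853]
ee_rot: [-0.01, -3.141, 0.001]
force: [0.8, 0.4, -1.3]
width: 0.706
gripper_force: 0.0
```

```bash
cat >> h.py <<'E'
def wed(p,near=None):
    for q in arm.trace("wedge",p):
        m=q["region"].astype(np.uint8)
        c=max(cv2.findContours(m,cv2.RETR_EXTERNAL,cv2.CHAIN_APPROX_NONE)[0],key=cv2.contourArea)
        P=np.array([onz(p,[(a[0][0]+.5)/512,(a[0][1]+.5)/384],.0)[:2] for a in c],np.float32)
        r=cv2.minAreaRect(P); print(round(q["conf"],2),int(m.sum()),np.round(cv2.boxPoints(r),3).tolist())
    for l in("wedge","wedge_tip","gate_free","gate_hinge","bottle"):
        print(l,[(round(q["conf"],2),np.round(onz(p,q["centre"],Z[l])[:2],3).tolist()) for q in arm.place_of(l,p) if q["conf"]>.3])
E
python3 - <<'E'
from h import *
st()
w=arm.get_image("wrist");save(w,"w5");wed(w);s=arm.get_image("scene");print();wed(s)
E
```

```text
{'clock': 49.35, 'position': [0.504, -0.387, 0.285], 'ee_rot': [-0.01, -3.141, 0.001], 'force': [0.806, 0.389, -1.296], 'width': 0.706, 'gripper_force': 0.0, 'joints': [0.152, 0.457, 0.645, 1.495, -0.279, 1.284, 2.391]}
0.88 2242 [[0.45100000500679016, -0.4129999876022339], [0.5910000205039978, -0.43700000643730164], [0.5989999771118164, -0.3889999985694885], [0.45899999141693115, -0.3659999966621399]]
0.78 3657 [[0.2720000147819519, -0.6140000224113464], [0.32100000977516174, -0.6140000224113464], [0.32199999690055847, -0.45500001311302185], [0.27300000190734863, -0.45500001311302185]]
0.61 242 [[0.7379999756813049, -0.4860000014305115], [0.7609999775886536, -0.4860000014305115], [0.7609999775886536, -0.45100000500679016], [0.7390000224113464, -0.45100000500679016]]
0.28 3240 [[0.5569999814033508, -0.18000000715255737], [0.652999997138977, -0.18299999833106995], [0.6600000262260437, 0.0820000022649765], [0.5640000104904175, 0.08500000089406967]]
wedge [(0.92, [0.292, -0.526]), (0.87, [0.522, -0.404])]
wedge_tip [(0.75, [0.594, -0.415]), (0.7, [0.64, -0.572]), (0.59, [0.28, -0.453])]
[... 288 characters left out ...]
540000200271606], [0.6700000166893005, -0.5799999833106995], [0.7379999756813049, -0.45899999141693115], [0.6919999718666077, -0.43299999833106995]]
0.57 562 [[0.4320000112056732, -0.4180000126361847], [0.5899999737739563, -0.43799999356269836], [0.5960000157356262, -0.3869999945163727], [0.4390000104904175, -0.367000013589859]]
wedge [(0.78, [0.684, -0.505]), (0.59, [0.521, -0.4]), (0.59, [0.451, -0.205]), (0.56, [0.281, -0.528]), (0.35, [0.472, -0.538])]
wedge_tip [(0.72, [0.59, -0.418]), (0.65, [0.279, -0.464]), (0.61, [0.648, -0.557])]
gate_free [(0.67, [0.498, -0.011]), (0.58, [0.516, -0.504])]
gate_hinge [(0.6, [0.489, -0.204])]
bottle [(0.64, [0.447, -0.213]), (0.58, [0.468, -0.542])]
```

View pics/w5.png

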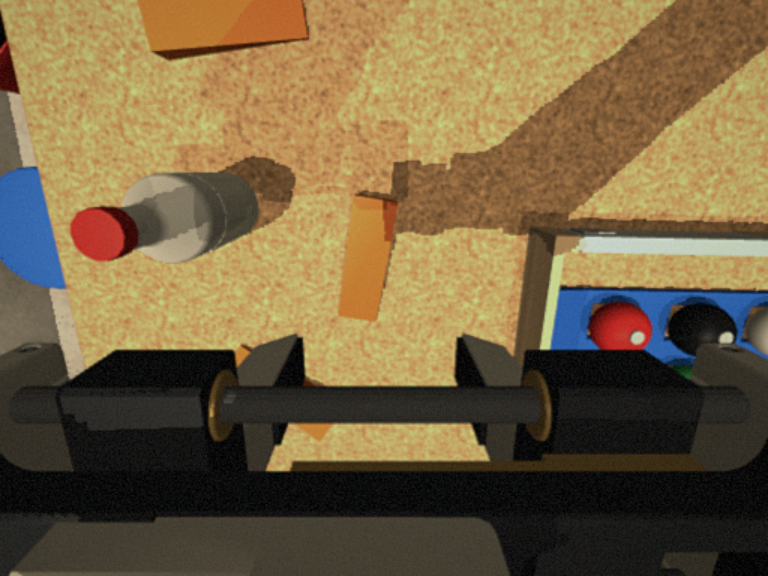

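The wrist view shows the gate shut and the wedge lying free, thick end at (375,200) and tip at (358,318), with the bottle left of it at (190,215).

>>> carry_out --claw '[6.5,6.5,6.5,6.5,6.5,6.5,6.5,6.5,6.5,6.5]' --delta_pos '[[1.4,-0.8,0],[0,0,2],[0,0,4],[0,0,4.5],[0,0,4.5],[0,0,4.5],[0,0,3.5],[0,0,1.5],[0,0,0.5],[0,0,0]]' --angular '[[0,0,0.088],[0,0,0.088],[0,0,0],[0,0,0],[0,0,0],[0,0,0],[0,0,0],[0,0,0],[0,0,0],[0,0,0]]'

```text
clock: 51.05
position: [0.4902, -0.3943, 0.0366]
ee_rot: [0.284, 3.128, -0.001]
force: [0.1, 1.2, -0.6]
width: 0.708
gripper_force: 0.0
```

```bash
python3 - <<'E'
from h import *
st();tomove(.4895,-.395,.006,80.2);wed(arm.get_image("wrist"))
E
```

```text
{'clock': 51.05, 'position': [0.49, -0.394, 0.037], 'ee_rot': [0.284, 3.128, -0.001], 'force': [0.123, 1.189, -0.56], 'width': 0.708, 'gripper_force': 0.0, 'joints': [0.239, 0.698, 0.543, 1.779, -0.481, 0.8, 2.41]}
delta cm [0.06, -0.08, 3.06] yaw now 79.63 tool z [ 0.001 -0.001 -1.   ] turn about tool z -0.01
0.92 7316 [[0.44999998807907104, -0.4169999957084656], [0.5210000276565552, -0.42899999022483826], [0.531000018119812, -0.37700000405311584], [0.46000000834465027, -0.36399999260902405]]
wedge [(0.55, [0.522, -0.4])]
wedge_tip []
gate_free []
gate_hinge []
bottle []
```

>>> carry_out --claw '[6.5,6.5,6.5,4,4,4,4,4,4,4,4]' --delta_pos '[[0,0,1.5],[0,0,1.2],[0,0,0.3],[0,0,0],[0,0,0],[0,0,0],[0,0,0],[0,0,0],[0,0,-1.5],[0,0,-2.5],[0,0,0]]' --angular '[[0,0,0],[0,0,0],[0,0,0],[0,0,0],[0,0,0],[0,0,0],[0,0,0],[0,0,0],[0,0,0],[0,0,0],[0,0,0]]' --force 35

```text
clock: 52.5
position: [0.4914, -0.3955, 0.0498]
ee_rot: [0.284, 3.124, -0.004]
force: [-0.6, -0.1, -1.0]
width: 0.486
gripper_force: 35.0
```

>>> carry_out --claw '[4,4,4,4,4,4,4,4,4,4,4,4,4,4,4,4]' --delta_pos '[[2,0,0],[3.4,0.5,0],[3.4,1,0],[3.4,2,0],[3,2.4,0],[1.4,3,0],[0.5,3.4,0],[0,3.4,0],[0,3.4,0],[0,3.4,0],[0,2.6,0],[0,1.8,0],[0,0,0],[0,0,0],[0,0,0],[0,0,0]]' --angular '[[0,0,0],[0,0,0],[0,0,0],[0,0,0],[0,0,0],[0,0,0],[0,0,0],[0,0,0],[0,0,0],[0,0,0],[0,0,0],[0,0,0],[0,0,-0.074],[0,0,-0.074],[0,0,0],[0,0,0]]'

```text
clock: 54.1
position: [0.3702, -0.0985, 0.0462]
ee_rot: [0.056, 3.14, 0.001]
force: [-0.1, -0.3, -1.8]
width: 0.485
gripper_force: 35.0
```

```bash
python3 - <<'E'
from h import *
st();tomove(.365,-.10,.007,88.5);s=arm.get_image("scene");wed(s);wed(arm.get_image("wrist"));save(s,"s4")
E
```

```text
{'clock': 54.1, 'position': [0.37, -0.098, 0.046], 'ee_rot': [0.056, 3.14, 0.001], 'force': [-0.103, -0.251, -1.769], 'width': 0.485, 'gripper_force': 34.979, 'joints': [-0.318, 0.376, 0.558, 2.366, -0.427, 0.49, 2.125]}
delta cm [0.52, -0.17, 3.92] yaw now 87.97 tool z [ 0.001  0.    -1.   ] turn about tool z -0.009
0.79 636 [[0.6230000257492065, -0.5479999780654907], [0.6669999957084656, -0.574999988079071], [0.7369999885559082, -0.45899999141693115], [0.6930000185966492, -0.4320000112056732]]
0.79 562 [[0.24799999594688416, -0.45500001311302185], [0.24899999797344208, -0.6119999885559082], [0.32600000500679016, -0.6119999885559082], [0.32499998807907104, -0.45399999618530273]]
0.78 412 [[0.289000004529953, -0.11999999731779099], [0.4339999854564667, -0.12600000202655792], [0.4359999895095825, -0.07999999821186066], [0.29100000858306885, -0.0729999989271164]]
0.6 3386 [[0.3310000002384186, 0.22200000286102295], [0.6069999933242798, 0.2160000056028366], [0.6110000014305115, 0.4180000126361847], [0.33500000834465027, 0.42399999499320984]]
wedge [(0.98, [0.678, -0.507]), (0.91, [0.287, -0.53]), (0.7, [0.377, -0.101])]
wedge_tip [(0.92, [0.44, -0.1]), (0.75, [0.659, -0.56]), (0.64, [0.278, -0.453])]
gate_free [(0.86, [0.506, -0.012])]
gate_hinge [(0.6, [0.492, -0.207])]
bottle [(0.92, [0.467, -0.535]), (0.49, [0.475, 0.31]), (0.33, [0.567, -0.129])]
0.6 7937 [[0.3440000116825104, -0.12999999523162842], [0.41200000047683716, -0.13300000131130219], [0.414000004529953, -0.06300000101327896], [0.34599998593330383, -0.061000000685453415]]
wedge [(0.77, [0.43, -0.1])]
wedge_tip []
gate_free []
gate_hinge []
bottle []
```

View pics/s4.png

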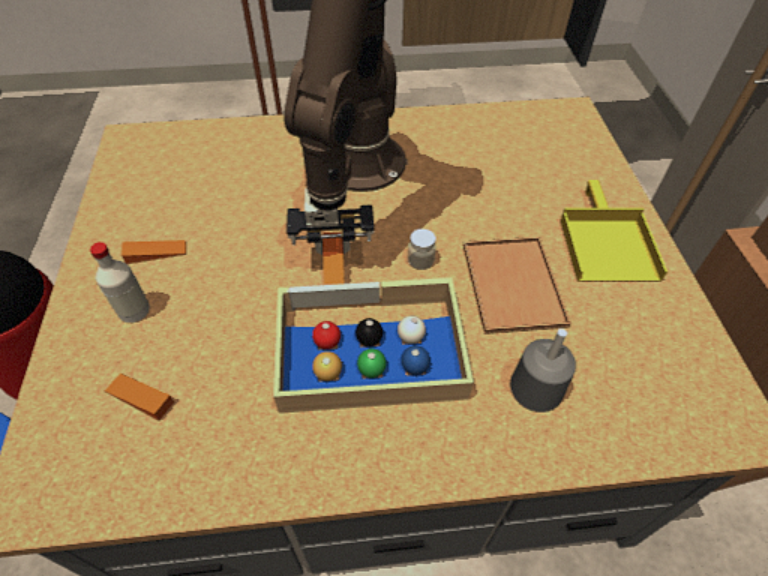

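The scene shows the gate shut, all six baubles seated, and the gripped wedge pointing at the gate (334,265) with its tip just short of it. Lowering and sliding in.

>>> carry_out --claw '[4,4,4,4,4,4,4,4,4,4]' --delta_pos '[[0,0,2],[0,0,1.4],[0,0,0.4],[-1,0,0],[-1.2,0,0],[-1.2,0,0],[-1.2,0,0],[-0.8,0,0],[-0.3,0,0],[0,0,0]]' --angular '[[0,0,0],[0,0,0],[0,0,0],[0,0,0],[0,0,0],[0,0,0],[0,0,0],[0,0,0],[0,0,0],[0,0,0]]'

```text
clock: 55.8
position: [0.4273, -0.1002, 0.0079]
ee_rot: [-0.051, -3.141, 0.0]
force: [-0.7, 0.0, -1.9]
width: 0.491
gripper_force: 35.0
```

>>> carry_out --claw '[4,4,4,4,4]' --delta_pos '[[-0.3,0,0],[-0.3,0,0],[-0.2,0,0],[-0.1,0,0],[0,0,0]]' --angular '[[0,0,0],[0,0,0],[0,0,0],[0,0,0],[0,0,0]]'

```text
clock: 56.3
position: [0.4339, -0.1002, 0.0073]
ee_rot: [-0.052, -3.137, -0.001]
force: [-4.8, 0.6, -5.5]
width: 0.49
gripper_force: 35.0
```

>>> carry_out --claw '[4,4,4]' --delta_pos '[[-0.2,0,0],[-0.2,0,0],[0,0,0]]' --angular '[[0,0,0],[0,0,0],[0,0,0]]'

```text
clock: 56.6
position: [0.4354, -0.1001, 0.0068]
ee_rot: [-0.053, -3.133, -0.003]
force: [-11.4, 1.0, -4.4]
width: 0.49
gripper_force: 35.0
```

>>> carry_out --claw '[6.5,6.5,6.5,6.5,6.5,6.5,0,0,0,0,0,0,0,0]' --delta_pos '[[0,0,0],[0,0,0],[0,0,0],[0,0,-2],[0,0,-3],[0,0,-2],[2.5,0,0],[3,0,0],[2,0,0],[0,0,2],[0,0,3],[0,0,1.5],[0,0,0],[0,0,0]]' --angular '[[0,0,0],[0,0,0],[0,0,0],[0,0,0],[0,0,0],[0,0,0],[0,0,0],[0,0,0],[0,0,0],[0,0,0],[0,0,0],[0,0,0],[0,0,0],[0,0,0]]'

```text
clock: 58.0
position: [0.3655, -0.0985, 0.0133]
ee_rot: [0.053, 3.141, -0.0]
force: [0.4, 0.3, 0.1]
width: 0.064
gripper_force: 0.0
```

```bash
python3 - <<'E'
from h import *
st();s=arm.get_image("scene");wed(s)
E
```

```text
{'clock': 58.0, 'position': [0.366, -0.099, 0.013], 'ee_rot': [0.053, 3.141, -0.0], 'force': [0.384, 0.35, 0.102], 'width': 0.064, 'gripper_force': 0.0, 'joints': [-0.241, 0.445, 0.47, 2.396, -0.532, 0.394, 2.224]}
0.88 555 [[0.24899999797344208, -0.6119999885559082], [0.3199999928474426, -0.6140000224113464], [0.32499998807907104, -0.45500001311302185], [0.2540000081062317, -0.453000009059906]]
0.83 361 [[0.36800000071525574, -0.12300000339746475], [0.43700000643730164, -0.12800000607967377], [0.4410000145435333, -0.07800000160932541], [0.3720000088214874, -0.0729999989271164]]
0.77 735 [[0.6190000176429749, -0.550000011920929], [0.6669999957084656, -0.5799999833106995], [0.7419999837875366, -0.46000000834465027], [0.6930000185966492, -0.4300000071525574]]
0.37 2829 [[0.5460000038146973, -0.21699999272823334], [0.699999988079071, -0.22100000083446503], [0.7099999785423279, 0.14499999582767487], [0.5559999942779541, 0.14900000393390656]]
wedge [(0.85, [0.684, -0.5]), (0.74, [0.467, -0.102]), (0.7, [0.292, -0.523])]
wedge_tip [(0.72, [0.265, -0.471]), (0.67, [0.653, -0.555]), (0.57, [0.542, -0.104])]
gate_free []
gate_hinge [(0.63, [0.506, -0.197])]
bottle [(0.77, [0.466, -0.543])]
```

>>> carry_out --claw '[0,0,0,0,0,0,0]' --delta_pos '[[-0.8,0,0],[-0.8,0,0],[-0.4,0,0],[-0.2,0,0],[-0.2,0,0],[0,0,0],[0,0,0]]' --angular '[[0,0,0],[0,0,0],[0,0,0],[0,0,0],[0,0,0],[0,0,0],[0,0,0]]'

```text
clock: 59.05
position: [0.3878, -0.0988, 0.0127]
ee_rot: [-0.052, -3.139, -0.001]
force: [-5.2, -0.6, 2.2]
width: 0.005
gripper_force: 2.5
```

>>> carry_out --claw '[0,0,0,0,0]' --delta_pos '[[-0.2,0,0],[-0.2,0,0],[-0.1,0,0],[0,0,0],[0,0,0]]' --angular '[[0,0,0],[0,0,0],[0,0,0],[0,0,0],[0,0,0]]'

```text
clock: 59.55
position: [0.3884, -0.0986, 0.0122]
ee_rot: [-0.054, -3.133, -0.004]
force: [-17.2, -1.5, 11.8]
width: 0.006
gripper_force: 8.5
```

>>> carry_out --claw '[0,0,0,0,0,0,0,0,0]' --delta_pos '[[0.5,0,0],[1,0,0],[1,0,0],[0,0,-3],[0,0,-4.5],[0,0,-4.5],[0,0,-4.5],[0,0,-2],[0,0,0]]' --angular '[[0,0,0],[0,0,0],[0,0,0],[0,0,0],[0,0,0],[0,0,0],[0,0,0],[0,0,0],[0,0,0]]'

```text
clock: 60.45
position: [0.3709, -0.0981, 0.2003]
ee_rot: [0.05, 3.135, 0.004]
force: [-0.2, 0.1, -0.4]
width: 0.006
gripper_force: 0.0
```

```bash
python3 - <<'E'
from h import *
st();s=arm.get_image("scene");w=arm.get_image("wrist");balls([s]);wed(s);wed(w)
a=cv2.resize(s["frame"],(400,300));b=cv2.resize(w["frame"],(400,300));cv2.imwrite("pics/end.png",np.hstack([a,b])[:,:,::-1])
E
```

```text
{'clock': 60.45, 'position': [0.371, -0.098, 0.2], 'ee_rot': [0.05, 3.135, 0.004], 'force': [-0.2, 0.138, -0.36], 'width': 0.006, 'gripper_force': 0.0, 'joints': [-0.657, 0.034, 0.831, 2.199, -0.037, 0.914, 1.735]}
0 [(0.52, 270, [0.597, -0.125]), (0.44, 283, [0.6, -0.035])]
1 [(0.71, 314, [0.672, -0.128]), (0.59, 828, [0.492, -0.1])]
2 [(0.83, 281, [0.674, -0.037]), (0.58, 306, [0.672, -0.127]), (0.48, 3087, [0.404, 0.566])]
3 [(0.63, 274, [0.602, 0.054])]
4 [(0.8, 285, [0.677, 0.051])]
5 [(0.56, 266, [0.599, -0.036]), (0.42, 3084, [0.66, -0.038])]
0.92 536 [[0.24899999797344208, -0.6119999885559082], [0.3190000057220459, -0.6159999966621399], [0.328000009059906, -0.4560000002384186], [0.257999986410141, -0.4519999921321869]]
0.75 327 [[0.3779999911785126, -0.11999999731779099], [0.43799999356269836, -0.12300000339746475], [0.4399999976158142, -0.07699999958276749], [0.3799999952316284, -0.07400000095367432]]
0.62 746 [[0.6159999966621399, -0.5490000247955322], [0.6629999876022339, -0.5789999961853027], [0.7409999966621399, -0.45899999141693115], [0.6949999928474426, -0.428999990224
[... 287 characters left out ...]
, -0.531])]
wedge_tip [(0.94, [0.292, -0.456]), (0.85, [0.647, -0.563]), (0.73, [0.649, 0.061]), (0.63, [0.539, -0.105])]
gate_free [(0.64, [0.498, -0.007])]
gate_hinge [(0.67, [0.496, -0.194]), (0.38, [0.444, 0.532])]
bottle [(0.83, [0.464, -0.549]), (0.57, [0.44, 0.0])]
0.63 1009 [[0.4020000100135803, -0.12200000137090683], [0.4480000138282776, -0.12300000339746475], [0.4490000009536743, -0.07500000298023224], [0.40299999713897705, -0.07400000095367432]]
0.23 1723 [[0.5640000104904175, 0.0560000017285347], [0.6069999933242798, 0.05400000140070915], [0.6100000143051147, 0.1599999964237213], [0.5669999718666077, 0.16099999845027924]]
wedge []
wedge_tip []
gate_free []
gate_hinge []
bottle []
```

View pics/end.png

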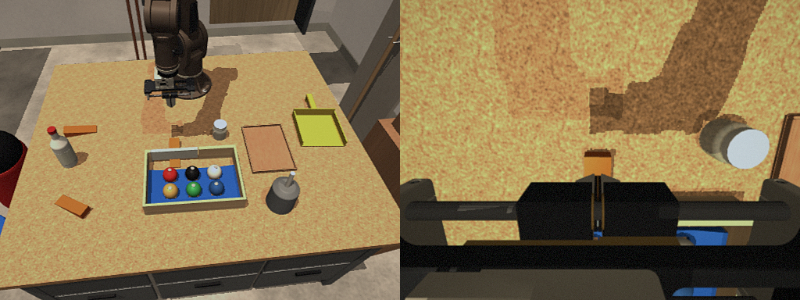

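The picture shows the wedge jammed under the shut gate (174,160 left half), all six baubles seated, and the bystanders untouched.

```bash
python3 -c "
from cell import arm
print(arm.sign_off())"
```

```text
the job is handed in; nothing more can be done
None
```

I've handed the job in, no verdict came back: the last pictures show all six baubles in their cups, the gate shut, and the wedge jammed under it (pushed to about 17 N), with no bystander seen to move.

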